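# Refit the access panel of the desk power box

## Task

Refit the loose aluminium access panel in the grey power-and-data box on the desk. It is longer than the box's top opening, so tilt it, handle up, and pass one end under the deep lip as far as it goes, lower the other end past the short lip so that the panel lies flat on the ledges inside, then slide it back against the short end so that both ends are held under their lips, and let go. Be gentle: never force or drop the panel (keep it under 15 N against the box), and leave the other desk things where they are.

Things in the scene. Friction and masses are not known exactly. Their poses are not given: they have to be found in the camera images.
- box: Grey steel power-and-data box, open on top, fixed to the desk; 226 mm long (its x), 132 wide, 60 high, rigid. Origin: on the desk, 75 mm from the deep lip's edge; z up, +x to its SHORT end, -x to its DEEP end, which is nearer the robot. Inside it is 120 mm wide between plain side walls. At each end of the top opening a lip 10 mm thick (z from 50 to 60) spans the box.
- box_deep_lip (a point): Middle of the lower edge of the fixed wide lip at the box's -x end (box x = -75, z = 50 mm). Under it is a pocket 25 mm high that ends at a rigid hidden stop, 18 to 46 mm behind this edge. Stop and short lip are one adjustable slide, set anew each time and not measured: the further in the short lip stands, the further back the stop. The panel has only 2 mm to spare between them.
- box_short_wall (a point): Foot of the solid end wall's inner face at the box's +x end, at ledge height (box x = +83, z = 25 mm). The short lip is a bar 13 mm wide on the adjustable slide: its edge stands 8 to 36 mm in from this wall (box x = +75 to +47), which is not measured. The space under it is 25 mm high.
- box_ledge (a point): Point on the box's axis at the height of the ledges' tops (box x = 0, z = 25 mm). Steel ledges run round all four sides inside the box at this height, 14 mm wide on the long sides, and carry the panel; the well between them is 22 mm deep, with outlets in it.
- panel: Loose aluminium access panel, 166 mm long (its x), 114 wide, 5 thick, 0.25 to 0.5 kg, the same both ways round; starts flat on the desk, handle up. Origin: centre of its underside, z up. A tilt of 16 to 20 degrees with the leading end within 3 mm of the ledge passes both lips. Home: flat on the ledges against the short end wall, origin then 25 mm above the box's origin.
- panel_handle (a point): Middle of the black block handle that stands on the middle of the panel's top: 20 mm along the panel's x, 40 mm along its y, rising from 5 to 50 mm above the panel's underside; this point is 35 mm above the underside.
- panel_end0 (a point): Middle of the panel's end face at its -x end, half way through the thickness (83 mm from the panel's centre, 2.5 mm above its underside).
- panel_end1 (a point): The same point at the panel's +x end.
- mouse: Black computer mouse, 105 x 58 x 34 mm, origin centre of its underside; leave alone.
- stapler: Grey and black stapler, 130 x 36 x 54 mm, origin centre of its underside; leave alone.
- notes: Block of note paper, 76 x 76 x 22 mm, origin centre of its underside; leave alone.
- mug: White mug, 82 mm across, 95 mm high, origin centre of its underside; leave alone.
- tape: Clear roll of tape lying flat, 90 mm across, 24 mm high, origin centre of its underside; leave alone.
- calculator: Grey desk calculator, 145 x 82 x 18 mm, origin centre of its underside; leave alone.
Things that resemble listed ones, but are neither listed nor needed, are in the scene too. There is more than one size of the panel; the job needs the largest.

How it is judged:
By the outcome, as a careful person would: the job done as asked, in the order asked, and still so for the second after the job is handed in, with the robot touching nothing.
It also fails if it takes over 62 s, if anything falls off the work surface, if the arm or the gripper's body presses on something with over 40 N, if the wrist force passes 120 N, or if a joint passes its speed limit or range.

## Robot

A 7-joint arm with a two-finger parallel gripper is mounted at the origin on the work surface. World frame = base frame: x ahead of the robot, y to its left, z up, the work surface at z = 0. Lengths are in m, angles in rad, forces in N, time in s.
With the tool pointing down it reaches from about 0.4 to 0.9 m from the base axis. Payload 5.6 kg.
Tool frame: the origin (TCP) lies at the very end of the fingers, on their centre line; the grasp point (between the pads) lies 19 mm behind it; z points along the fingers, y is the line along which they close (so a half turn about z gives the same grasp; the last joint's range is limited). The gripper opens to 92 mm and grips with 3 to 60 N. Pads are 20 mm wide; open, the fingers measure 128 mm over their backs; the gripper's body (75 mm by 189 mm) begins 69 mm behind the grasp point.
Start: joints at [1.286, 0.468, -0.012, 1.603, 0.006, 1.071, -0.056], TCP at [0.156, -0.631, 0.215] pointing down, gripper open.
Joint ranges: [-2.53, 2.53], [-0.31, 2.02], [-1.57, 1.55], [0.28, 2.44], [-1.29, 4.43], [0.15, 1.84], [-2.92, 2.92]. Speed limits (rad/s): [2.57, 2.57, 3.14, 3.14, 3.14, 3.14, 3.14].

## Interface

Orientations are given as a unit quaternion [w, x, y, z].
In Python, from station import r, optics, ticket gives the robot as it stands.
- The arm moves only by the tool play_rows, never from a script. Its argument "moves" is a list of rows, each a list of 3 entries, a list of its own where there are three numbers: the shift along the tool's x, y, z in m, then the turn about the tool's z in rad, then the finger opening in m, from 0 to 0.0919. In form: [[[dx, dy, dz], roll, fingers], ...]. A call has 1 to 10 rows; each row is the pose to reach, as a shift and turn from the pose commanded when the call began, along the tool's axes at that moment; what a row does not reach only later rows make up. A row lasts 1/8 s, in which the tool goes at most 62.5 mm and 10.7 degrees, less where a joint would pass 70% of its speed; a pose out of reach is approached as far as the arm can. A call with a gripper value outside its range is refused whole. The fingers move at their own pace and stop on an object; "grip_force" is the grip in N (left out, the last holds). Time passes only in rows, so rows that repeat a pose let the fingers close. It gives the time, the measured TCP pose, the force, the opening and the grip force at its end, in the units of the state.
- r.observe(): the state, without advancing time (a new reading comes with each control period).
- optics.capture(name): name is "side" or "top" or "wrist"; returns a dict with "image" (384x512x3 uint8, red, green, blue), "fovy" (degrees; the focal length in pixels is half the picture's height over the tangent of half this angle, whatever the lens; pixels are square), "cx", "cy" (the principal point, pixels), "R" (3x3) and "t" (3): a world point X has camera coordinates R X + t; the wrist camera has in their place "hand_eye" (4x4, takes a point from camera to tool coordinates, whose origin is the TCP and whose axes are the flange's). Camera axes: x right, y down, z forward; pixel columns grow to the right and rows downward; lengths in m; the calibration is good to about 2 mm. A picture is of the moment at which its call begins: read the wrist's pose just before it. There is no depth.
- ticket.sign_off(): hands the job in; it is judged then, once.
Trained networks look in the newest picture that a camera, given by its name, has taken for a name from the list of things; names that differ only in an ending like _2 or _b are one class to them, and where a whole thing is asked for, a point or a joint stands for the part that bears it (a point fixed in the world has none). Each returns a list of dicts, best first, with "p" (0 to 1); they miss things now and then, are a little off and sometimes report something else, mostly with a low value. They report only what shows in the picture. A call takes as long as a camera call. They do not tell look-alikes from the thing itself.
- optics.search_frame(name, camera): "centre" ([x, y, z] in m, in world coordinates, good to about 4 mm: the middle of the surface that is visible of it).
- optics.regions_of(name, camera): "mask" (384x512 bool, what is visible of it).
- optics.spot_point(name, camera): "centre" ([x, y, z] in m, in world coordinates, good to about 4 mm: a listed point, or the origin of a listed thing).
The state is a dict: "time_s": time; "joints": joint angles; "dq": joint speeds; "joint_efforts": joint torques, N m; "tool_pos": TCP position; "tool_rot": TCP orientation; "wrist_force": force on the tool from outside, world axes, zero at the start; "wrist_torque": the same for the moment, N m; "finger_gap": opening from 0.0 (shut) to 1.0 (fully open); "gripper_force": force on a finger pad.
Only numpy, scipy, OpenCV 4.12 (cv2) and the standard library are available. Lean on these libraries where they do the work, as an engineer would, in place of code of your own. Each camera call takes 0.05 s, during which the arm holds its last target. There are 200 camera calls.

## Working session

There is one attempt and no reset: what is moved stays moved. The work goes in short steps, Python scripts to look and compute and a tool call to move; the robot and the scene stay as the last step left them, time stands still between calls to the robot, and variables do not carry over. Pictures are saved under pics/ and viewed, at most 10 in all, crops included, and the job is handed in when it is done.

Besides the shell and the picture viewer there is one more tool, called after "Emit:" as name([rows], argument=value, ...), one row to a line, values as JSON. play_rows: Moves the arm, as the interface text tells. Its arguments: {"type":"object","properties":{"moves":{"type":"array","items":{"type":"array"}},"grip_force":{"type":"number"}},"required":["moves"]}

```bash
ls; mkdir -p pics; python3 - <<'E'
from station import r, optics
import cv2,numpy as np
s=r.observe(); print({k:np.round(v,3).tolist() for k,v in s.items()})
ims=[]
for c in ("top","side"):
    d=optics.capture(c); print(c,d['fovy'],d['cx'],d['cy'],np.round(d['R'],3).tolist(),np.round(d['t'],3).tolist())
    cv2.imwrite(f"pics/{c}0.png",d['image'][:,:,::-1]); ims.append(d['image'][:,:,::-1])
    for n in ("panel","panel_handle","panel_end0","panel_end1","box","box_deep_lip","box_short_wall","box_ledge"):
        print(c,n,[(np.round(x['centre'],3).tolist(),round(x['p'],2)) for x in optics.spot_point(n,c)][:4])
E
```

```text
pics
{'time_s': 0.0, 'joints': [1.286, 0.468, -0.012, 1.604, 0.006, 1.071, -0.056], 'dq': [0.0, -0.002, -0.002, -0.001, 0.0, 0.0, -0.0], 'joint_efforts': [-0.0, -52.056, -0.012, -24.375, -0.057, 0.017, 0.0], 'tool_pos': [0.155, -0.631, 0.214], 'tool_rot': [-0.001, 0.993, 0.121, -0.0], 'wrist_force': [0.227, 0.091, -0.051], 'wrist_torque': [0.055, 0.006, 0.013], 'gripper_force': 0.0, 'finger_gap': 1.002}
top 48.52430068183316 244.89030204193304 192.0478538815116 [[-0.02, -1.0, -0.006], [-0.988, 0.021, -0.156], [0.156, 0.002, -0.988]] [0.004, 0.523, 1.29]
top panel [([0.592, -0.209, -0.003], 0.8), ([0.374, -0.234, -0.001], 0.8), ([0.307, -0.407, -0.003], 0.66)]
top panel_handle [([0.373, -0.228, 0.023], 0.72), ([0.394, 0.002, 0.003], 0.72), ([0.591, -0.209, 0.04], 0.63), ([0.304, -0.409, 0.027], 0.63)]
top panel_end0 [([0.668, -0.233, 0.002], 0.93), ([0.329, -0.269, -0.001], 0.9), ([0.421, -0.195, -0.001], 0.74), ([0.506, -0.184, -0.0], 0.73)]
top panel_end1 [([0.668, -0.233, 0.002], 0.93), ([0.329, -0.269, -0.001], 0.9), ([0.421, -0.195, -0.001], 0.74), ([0.506, -0.184, -0.0], 0.73)]

[... 589 characters left out ...]
, ([0.376, -0.232, 0.024], 0.83), ([0.308, -0.405, 0.027], 0.73), ([0.582, 0.179, -0.006], 0.66)]
side panel_end0 [([0.335, -0.359, 0.004], 0.83), ([0.278, -0.458, 0.003], 0.71), ([0.418, -0.199, 0.007], 0.7), ([0.67, -0.232, 0.004], 0.67)]
side panel_end1 [([0.335, -0.359, 0.004], 0.83), ([0.278, -0.458, 0.003], 0.71), ([0.418, -0.199, 0.007], 0.7), ([0.67, -0.232, 0.004], 0.67)]
side box [([0.579, 0.177, -0.002], 0.71), ([0.452, -0.43, 0.002], 0.39)]
side box_deep_lip [([0.508, 0.186, 0.052], 0.84), ([0.396, 0.004, -0.002], 0.53), ([0.452, -0.431, 0.002], 0.29)]
side box_short_wall [([0.662, 0.172, 0.025], 0.64)]
side box_ledge [([0.585, 0.182, 0.025], 0.78), ([0.452, -0.431, -0.0], 0.47)]
```

View pics/top0.png

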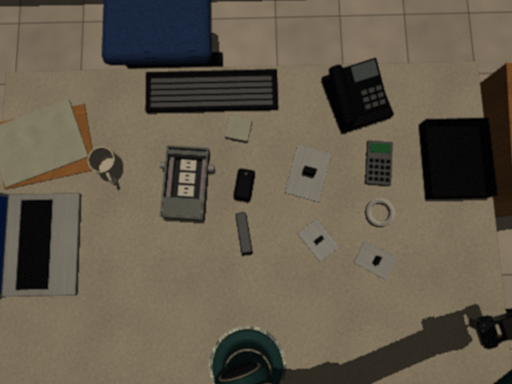

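View pics/side0.png

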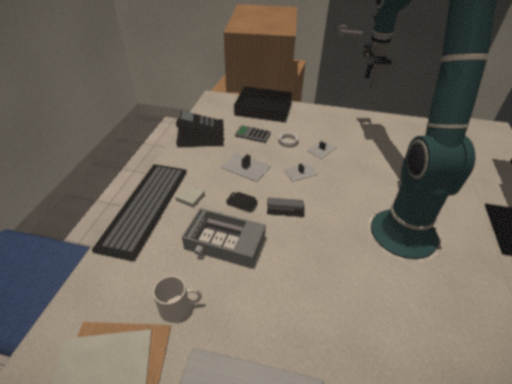

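Top picture: three panel look-alikes at pixels (308,172), (318,240) and (376,260). The one at (308,172) is clearly the largest, and its end-to-end distance of about 169 mm matches. The box is at (186,183) with its wide deep lip on the near side (y≈210). The mouse (244,185) and stapler (245,233) are beside it. I'll move above the large panel for a close check.

```bash
cat > h.py <<'E'
from station import r, optics
import numpy as np, cv2
from scipy.spatial.transform import Rotation as Ro
def pose():
    s=r.observe(); q=s['tool_rot']; R=Ro.from_quat([q[1],q[2],q[3],q[0]]).as_matrix()
    return s,R,np.array(s['tool_pos'])
def go(p,yaw):
    s,R,t=pose(); d=R.T@(np.array(p)-t); ro=np.arctan2(R[1,0],R[0,0])-yaw
    ro=(ro+np.pi/2)%np.pi-np.pi/2
    print('move',np.round(d,4).tolist(),'roll',round(ro,4),'yaw now',round(np.arctan2(R[1,0],R[0,0]),4),'pos',np.round(t,4).tolist(),'t',round(s['time_s'],2),'j7',round(s['joints'][6],2))
def cam(c):
    s,R,t=pose(); d=optics.capture(c); f=d['image'].shape[0]/2/np.tan(np.radians(d['fovy']/2))
    if c=='wrist':
        H=np.array(d['hand_eye']); Rc=R@H[:3,:3]; o=R@H[:3,3]+t   # cam->world
    else: Rc=np.array(d['R']).T; o=-Rc@np.array(d['t'])
    return d,f,Rc,o
def ray(px,K,z):  # pixels -> world at height z
    d,f,Rc,o=K; px=np.atleast_2d(px).astype(float)
    v=np.c_[(px[:,0]-d['cx'])/f,(px[:,1]-d['cy'])/f,np.ones(len(px))]@Rc.T
    return o+v*((z-o[2])/v[:,2])[:,None]
def proj(X,K):
    d,f,Rc,o=K; c=(np.atleast_2d(X)-o)@Rc; return np.c_[f*c[:,0]/c[:,2]+d['cx'],f*c[:,1]/c[:,2]+d['cy']]
def spots(names,c):
    for n in names: print(c,n,[(np.round(x['centre'],4).tolist(),round(x['p'],2)) for x in optics.spot_point(n,c)][:4])
E
python3 - <<'E'
from h import *
go([.56,-.20,.33],-.294)
d=optics.capture('wrist'); print(np.round(d['hand_eye'],3).tolist(),d['fovy'])
E
```

```text
move [0.4958, -0.3218, -0.1154] roll 0.5357 yaw now 0.2417 pos [0.1556, -0.6311, 0.2146] t 0.9 j7 -0.06
[[-0.0, -0.966, -0.26, 0.074], [1.0, -0.0, -0.001, -0.001], [0.001, -0.26, 0.966, -0.171], [0.0, 0.0, 0.0, 1.0]] 66.40781624146209
```

Emit:
play_rows([
  [[0.03,-0.02,-0.115],0.1,0.09],
  [[0.08,-0.05,-0.115],0.2,0.09],
  [[0.496,-0.322,-0.115],0.536,0.09],
  [[0.496,-0.322,-0.115],0.536,0.09],
  [[0.496,-0.322,-0.115],0.536,0.09],
  [[0.496,-0.322,-0.115],0.536,0.09],
  [[0.496,-0.322,-0.115],0.536,0.09],
  [[0.496,-0.322,-0.115],0.536,0.09],
  [[0.496,-0.322,-0.115],0.536,0.09],
  [[0.496,-0.322,-0.115],0.536,0.09],
])

```text
time_s: 2.2
tool_pos: [0.5445, -0.2162, 0.3291]
tool_rot: [0.0, 0.989, -0.147, 0.0]
wrist_force: [0.6, 0.3, 0.4]
finger_gap: 0.975
gripper_force: 0.0
```

Emit:
play_rows([
  [[0.0,0.0,0.0],0.0,0.09],
  [[0.0,0.0,0.0],0.0,0.09],
  [[0.0,0.0,0.0],0.0,0.09],
])

```text
time_s: 2.58
tool_pos: [0.5424, -0.2194, 0.3287]
tool_rot: [0.0, 0.989, -0.148, -0.0]
wrist_force: [-0.4, -0.2, 0.6]
finger_gap: 0.98
gripper_force: 0.0
```

```bash
python3 - <<'E'
from h import *
go([.591,-.209,.33],-.294)
K=cam('wrist'); cv2.imwrite('pics/w1.png',K[0]['image'][:,:,::-1])
spots(['panel','panel_handle','panel_end0'],'wrist')
for m in optics.regions_of('panel','wrist')[:3]:
    M=m['mask'].astype(np.uint8); c=max(cv2.findContours(M,0,2)[0],key=cv2.contourArea)[:,0]
    X=ray(c,K,0.005)[:,:2]; b=cv2.minAreaRect((X*1000).astype(np.float32)); print(m['p'],M.sum(),b)
E
```

```text
move [0.0434, -0.0241, -0.0013] roll -0.0032 yaw now -0.2972 pos [0.5424, -0.2194, 0.3287] t 2.58 j7 -1.6
wrist panel [([0.3742, -0.2276, 0.0039], 0.58), ([0.5877, -0.2115, -0.0006], 0.57)]
wrist panel_handle [([0.3084, -0.4059, 0.0245], 0.77), ([0.3749, -0.2306, 0.0196], 0.73), ([0.5969, -0.2073, 0.0349], 0.69)]
wrist panel_end0 [([0.4204, -0.1927, 0.0002], 0.91), ([0.2814, -0.4566, 0.0022], 0.86), ([0.3229, -0.2665, 0.0025], 0.84), ([0.6768, -0.2314, 0.0024], 0.78)]
0.91 2358 ((375.02496337890625, -228.94448852539062), (113.25755310058594, 77.94241333007812), 36.96949005126953)
0.64 7020 ((591.2333984375, -207.22573852539062), (114.05146026611328, 165.46884155273438), 72.89289093017578)
0.6 1627 ((309.3372497558594, -406.48272705078125), (115.87745666503906, 76.82704162597656), 58.86231231689453)
```

```bash
python3 - <<'E'
from h import *
im=cv2.imread('pics/w1.png'); cv2.imwrite('pics/w1s.png',im)
go([.5915,-.2075,.10],-.2986)
go([.5915,-.2075,.017],-.2986)
E
```

```text
move [0.0432, -0.0246, 0.2288] roll 0.003 yaw now -0.2956 pos [0.543, -0.2184, 0.3288] t 2.83 j7 -1.6
move [0.0432, -0.0246, 0.3118] roll 0.003 yaw now -0.2956 pos [0.543, -0.2184, 0.3288] t 2.83 j7 -1.6
```

View pics/w1.png

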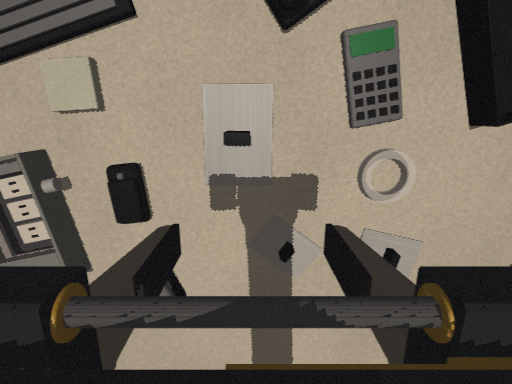

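The picture confirms it: the largest panel is at (238,131), its handle at (237,138) lies across the image, and the measured size of 165×114 mm fits. I'll grasp it.

Emit:
play_rows([
  [[0.022,-0.012,0.03],0.003,0.09],
  [[0.043,-0.0245,0.06],0.003,0.09],
  [[0.043,-0.0245,0.11],0.003,0.09],
  [[0.043,-0.0245,0.16],0.003,0.09],
  [[0.043,-0.0245,0.21],0.003,0.09],
  [[0.043,-0.0245,0.25],0.003,0.09],
  [[0.043,-0.0245,0.28],0.003,0.09],
  [[0.043,-0.0245,0.3],0.003,0.09],
  [[0.043,-0.0245,0.311],0.003,0.09],
  [[0.043,-0.0245,0.311],0.003,0.09],
])

```text
time_s: 4.08
tool_pos: [0.5916, -0.2067, 0.0176]
tool_rot: [0.0, 0.989, -0.148, -0.0]
wrist_force: [0.0, -0.3, 0.8]
finger_gap: 0.98
gripper_force: 0.0
```

```bash
python3 - <<'E'
from h import *
go([.5915,-.2075,.017],-.2986)
E
```

```text
move [0.0001, 0.0008, 0.0006] roll 0.0012 yaw now -0.2974 pos [0.5916, -0.2067, 0.0176] t 4.08 j7 -1.73
```

Emit:
play_rows([
  [[0,0,0],0,0.05],
  [[0,0,0],0,0.03],
  [[0,0,0],0,0.03],
  [[0,0,0],0,0.03],
  [[0,0,0],0,0.03],
  [[0,0,0],0,0.03],
  [[0,0,-0.01],0,0.03],
  [[0,0,-0.03],0,0.03],
  [[0,0,-0.06],0,0.03],
  [[0,0,-0.09],0,0.03],
], grip_force=20)

```text
time_s: 5.32
tool_pos: [0.5917, -0.206, 0.1095]
tool_rot: [-0.0, 0.989, -0.148, 0.0]
wrist_force: [0.4, -0.0, -3.7]
finger_gap: 0.434
gripper_force: 20.0
```

```bash
python3 - <<'E'
from h import *
s=r.observe(); print(s['wrist_force'],s['gripper_force'],s['finger_gap'],s['wrist_torque'])
K=cam('side'); cv2.imwrite('pics/s2.png',K[0]['image'][:,:,::-1])
spots(['panel','panel_handle','panel_end0','box','box_deep_lip','box_short_wall','box_ledge'],'side')
K=cam('top');spots(['panel_handle','panel_end0','box','box_deep_lip','box_short_wall','box_ledge'],'top')
go([.54,.19,.33],-.09)
go([.56,.0,.21],-.09)
E
```

```text
[ 0.39096049 -0.01096318 -3.65171144] 19.997032284736633 0.4338176109540869 [ 0.09027273 -0.02798404 -0.01248708]
side panel [([0.5916, -0.2081, 0.0887], 0.88)]
side panel_handle [([0.3766, -0.231, 0.0239], 0.93), ([0.3112, -0.4078, 0.027], 0.78), ([0.5966, -0.2046, 0.1283], 0.75)]
side panel_end0 [([0.3366, -0.3562, 0.0005], 0.71), ([0.4178, -0.196, 0.0081], 0.69), ([0.6708, -0.2308, 0.0934], 0.63), ([0.5116, -0.1769, 0.0952], 0.59)]
side box [([0.5837, 0.1788, -0.0032], 0.73)]
side box_deep_lip [([0.7412, 0.0118, 0.0003], 0.71), ([0.5082, 0.1853, 0.0535], 0.69)]
side box_short_wall [([0.6634, 0.1713, 0.0279], 0.6)]
side box_ledge [([0.5855, 0.1822, 0.0236], 0.84)]
top panel_handle [([0.3724, -0.2308, 0.0234], 0.86), ([0.3027, -0.4084, 0.0258], 0.82)]
top panel_end0 [([0.3311, -0.2647, -0.0011], 0.92), ([0.2777, -0.459, -0.0013], 0.83), ([0.507, -0.1821, 0.0872], 0.76), ([0.3312, -0.3623, 0.0018], 0.71)]
top box [([0.5856, 0.182, 0.0001], 0.89)]
top box_deep_lip [([0.5066, 0.1897, 0.0519], 0.7)]
top box_short_wall [([0.6675, 0.1772, 0.0226], 0.9)]
top box_ledge [([0.5828, 0.1793, 0.0261], 0.7)]
move [-0.1656, -0.3641, -0.2225] roll -0.2073 yaw now -0.2973 pos [0.5916, -0.2066, 0.1074] t 6.08 j7 -1.7
move [-0.0908, -0.1883, -0.1025] roll -0.2073 yaw now -0.2973 pos [0.5916, -0.2066, 0.1074] t 6.08 j7 -1.7
```

```bash
python3 - <<'E'
from h import *
go([.50,-.05,.35],-.09)
E
```

```text
move [-0.1335, -0.1229, -0.2425] roll -0.2073 yaw now -0.2973 pos [0.5916, -0.2066, 0.1074] t 6.08 j7 -1.7
```

Emit:
play_rows([
  [[-0.01,-0.01,-0.03],-0.03,0.03],
  [[-0.03,-0.03,-0.07],-0.07,0.03],
  [[-0.055,-0.05,-0.11],-0.11,0.03],
  [[-0.08,-0.075,-0.155],-0.15,0.03],
  [[-0.105,-0.1,-0.195],-0.18,0.03],
  [[-0.125,-0.115,-0.225],-0.2,0.03],
  [[-0.132,-0.122,-0.24],-0.207,0.03],
  [[-0.133,-0.123,-0.242],-0.207,0.03],
  [[-0.133,-0.123,-0.242],-0.207,0.03],
  [[-0.133,-0.123,-0.242],-0.207,0.03],
])

```text
time_s: 7.32
tool_pos: [0.5003, -0.051, 0.3482]
tool_rot: [-0.0, 0.999, -0.046, -0.001]
wrist_force: [0.5, 0.4, -4.7]
finger_gap: 0.434
gripper_force: 20.0
```

```bash
python3 - <<'E'
from h import *
K=cam('wrist'); s,R,t=pose(); print(t,np.arctan2(R[1,0],R[0,0]),s['dq'])
cv2.imwrite('pics/w2.png',cv2.resize(K[0]['image'][:,:,::-1],(800,600),interpolation=2))
import pickle; pickle.dump(K,open('K2.pkl','wb'))
spots(['panel_handle','panel_end0','box','box_deep_lip','box_short_wall','box_ledge'],'wrist')
E
```

```text
[ 0.50033779 -0.05083826  0.34833365] -0.09150731776521685 [-0.00085597 -0.00528401 -0.00450425 -0.0031832  -0.0031064   0.0015754
 -0.00179158]
wrist panel_handle [([0.306, -0.4069, 0.0211], 0.97), ([0.5058, -0.0478, 0.3629], 0.88), ([0.3735, -0.2298, 0.0198], 0.77)]
wrist panel_end0 [([0.3339, -0.3545, 0.0018], 0.95), ([0.4206, -0.1936, 0.0015], 0.93), ([0.3247, -0.2656, 0.0004], 0.73), ([0.4152, -0.0434, 0.3296], 0.65)]
wrist box [([0.5836, 0.186, 0.0033], 0.78)]
wrist box_deep_lip [([0.5069, 0.1862, 0.0497], 0.78), ([0.7402, 0.0128, 0.0023], 0.57)]
wrist box_short_wall [([0.6655, 0.1726, 0.0211], 0.97), ([0.5081, -0.0502, 0.3656], 0.73)]
wrist box_ledge [([0.5837, 0.1796, 0.0246], 0.72), ([0.5076, -0.0465, 0.3633], 0.54)]
```

View pics/w2.png

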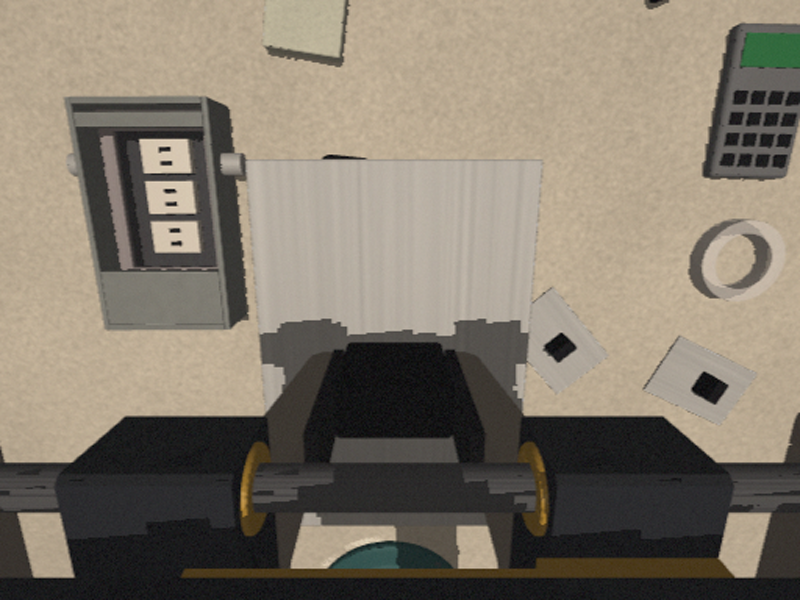

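```bash
python3 - <<'E'
from h import *
import pickle; K=pickle.load(open('K2.pkl','rb')); s=1.5625
P=np.array([[66,98],[207,97],[227,328],[107,328],[102,271],[222,269],[76,126],[209,126],[75,112],[208,111]])/s
X=ray(P,K,.06); print(np.round(X[:,:2]*1000,1).tolist())
big=cv2.resize(K[0]['image'][45:220,30:170,::-1],None,fx=3.4,fy=3.4,interpolation=cv2.INTER_CUBIC); 
cv2.imwrite('pics/w2c.png',cv2.convertScaleAbs(big,alpha=1.6)); print(big.shape)
E
```

```text
[[676.9, 238.5], [665.7, 108.5], [443.1, 132.1], [454.7, 257.8], [514.8, 247.3], [505.6, 125.4], [652.4, 235.9], [640.9, 111.7], [664.4, 233.5], [653.8, 110.0]]
(595, 476, 3)
```

View pics/w2c.png

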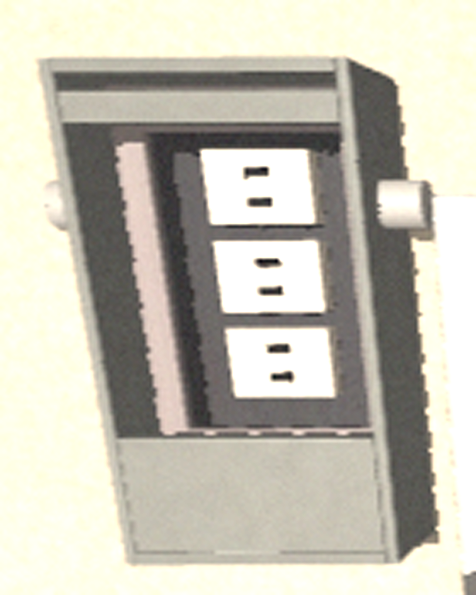

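```bash
cat > fit.py <<'E'
from h import *
import pickle; K=pickle.load(open('K2.pkl','rb'))
from scipy.optimize import least_squares
c=lambda p: np.array(p)/3.4+[30,45]-0.35
C=c([[41,59],[350,58],[398,560],[130,562]]); M=np.array([[89,66],[89,-66],[-137,-66],[-137,66]])/1000
X=ray(C,K,.06)[:,:2]
def T(q,m): a=q[2]; return q[:2]+m@np.array([[np.cos(a),np.sin(a)],[-np.sin(a),np.cos(a)]])
s=least_squares(lambda q:(T(q,M)-X).ravel(),[.58,.18,-.09]); print(s.x, np.round((T(s.x,M)-X)*1000,1).tolist())
def inv(q,X): a=q[2]; return (X[:,:2]-q[:2])@np.array([[np.cos(a),-np.sin(a)],[np.sin(a),np.cos(a)]])
L=c([[118,438],[372,438],[64,124],[340,123],[60,92],[338,90],[117,438],[62,124],[372,438]])
print(np.round(inv(s.x,ray(L,K,.06))*1000,1).tolist())
E
python3 fit.py
```

```text
[ 0.58457258  0.18172584 -0.09059601] [[1.3, 0.4], [1.0, -0.3], [-1.7, -1.2], [-0.6, 1.1]]
[[-75.5, 60.5], [-75.6, -58.3], [61.9, 60.4], [62.2, -58.6], [74.8, 59.8], [75.4, -59.2], [-75.5, 60.9], [61.9, 61.3], [-75.6, -58.3]]
```

```bash
cat >> h.py <<'E'
B=np.array([.5846,.1824]); YB=-.0906
ex=np.array([np.cos(YB),np.sin(YB)]); ey=np.array([-ex[1],ex[0]])
def gob(bx,by,z): p=B+bx*ex+by*ey; go([*p,z],YB)   # TCP target in box frame
def st():
    s,R,t=pose(); d=t[:2]-B; print('box frame TCP mm',np.round(1000*np.array([d@ex,d@ey,t[2]]),1),'yawerr',round(np.arctan2(R[1,0],R[0,0])-YB,4),'F',np.round(np.array(s['wrist_force']),1),'Tq',np.round(s['wrist_torque'],2),'gap',round(s['finger_gap']*91.9,1),'t',round(s['time_s'],2)); return s,R,t
E
python3 - <<'E'
from h import *
import pickle; K=pickle.load(open('K2.pkl','rb'))
X=ray(np.array([[247,160],[400,160],[541,161]])/1.5625,K,.3483-.012)
_,R,t=pose(); print(np.round((X-t)@R*1000,1))
gob(-.187,0,.30); gob(-.187,0,.12); st()
E
```

```text
[[ 82.3 -56.4  13.2]
 [ 82.2   1.8  13.2]
 [ 81.7  55.5  13.2]]
move [-0.1243, -0.2392, 0.0496] roll 0.0003 yaw now -0.0903 pos [0.5006, -0.0501, 0.3495] t 7.67 j7 -1.67
move [-0.1242, -0.2392, 0.2296] roll 0.0003 yaw now -0.0903 pos [0.5006, -0.0501, 0.3495] t 7.67 j7 -1.67
box frame TCP mm [ -62.7 -239.2  349.5] yawerr 0.0003 F [ 0.  -0.2 -5.5] Tq [ 0.04  0.06 -0.03] gap 39.6 t 7.67
```

Emit:
play_rows([
  [[-0.015,-0.03,0.01],0,0.03],
  [[-0.04,-0.075,0.03],0,0.03],
  [[-0.065,-0.125,0.06],0,0.03],
  [[-0.09,-0.175,0.09],0,0.03],
  [[-0.112,-0.215,0.12],0,0.03],
  [[-0.122,-0.235,0.155],0,0.03],
  [[-0.124,-0.239,0.19],0,0.03],
  [[-0.124,-0.239,0.22],0,0.03],
  [[-0.124,-0.239,0.23],0,0.03],
  [[-0.124,-0.239,0.23],0,0.03],
])

```text
time_s: 8.93
tool_pos: [0.3988, 0.1992, 0.1198]
tool_rot: [0.0, 0.999, -0.045, -0.0]
wrist_force: [-0.5, 0.1, -4.4]
finger_gap: 0.434
gripper_force: 20.0
```

Emit:
play_rows([
  [[0,0,0.01],0,0.03],
  [[0,0,0.02],0,0.03],
  [[0,0,0.03],0,0.03],
  [[0,0,0.034],0,0.03],
  [[0,0,0.034],0,0.03],
])

```text
time_s: 9.55
tool_pos: [0.3984, 0.1991, 0.0854]
tool_rot: [0.0, 0.999, -0.045, -0.0]
wrist_force: [-0.1, 0.1, -3.6]
finger_gap: 0.434
gripper_force: 20.0
```

```bash
python3 - <<'E'
from h import *
st()
E
```

```text
box frame TCP mm [-187.    -0.2   85.4] yawerr 0.0005 F [-0.1  0.1 -3.6] Tq [0.03 0.05 0.01] gap 39.9 t 9.55
```

Emit:
play_rows([
  [[0,0,0.002],0,0.03],
  [[0,0,0.004],0,0.03],
  [[0,0,0.006],0,0.03],
  [[0,0,0.008],0,0.03],
  [[0,0,0.009],0,0.03],
  [[0,0,0.01],0,0.03],
  [[0,0,0.011],0,0.03],
], grip_force=10)

```text
time_s: 10.42
tool_pos: [0.3983, 0.1993, 0.0747]
tool_rot: [0.0, 0.999, -0.045, -0.0]
wrist_force: [-3.6, 0.1, 2.1]
finger_gap: 0.434
gripper_force: 10.0
```

Emit:
play_rows([
  [[0,0,0.001],0,0.03],
  [[0,0,0.002],0,0.03],
  [[0,0,0.003],0,0.03],
], grip_force=8)

```text
time_s: 10.8
tool_pos: [0.3983, 0.1992, 0.0716]
tool_rot: [0.0, 0.999, -0.045, -0.0]
wrist_force: [-3.6, 0.8, -0.4]
finger_gap: 0.435
gripper_force: 8.0
```

```bash
python3 - <<'E'
from h import *
st()
K=cam('side'); cv2.imwrite('pics/s3.png',K[0]['image'][:,:,::-1]); spots(['panel_handle','panel_end0'],'side')
st()
E
```

```text
box frame TCP mm [-1.87e+02 -1.00e-01  7.16e+01] yawerr 0.0005 F [-3.6  0.8 -0.4] Tq [0.2  0.77 0.01] gap 40.0 t 10.8
side panel_handle [([0.4013, 0.201, 0.0871], 0.85), ([0.3741, -0.2313, 0.0238], 0.59), ([0.311, -0.4066, 0.0279], 0.5), ([0.5845, 0.177, 0.0233], 0.17)]
side panel_end0 [([0.3194, 0.21, 0.049], 0.7), ([0.3374, -0.3623, 0.0006], 0.68), ([0.276, -0.4574, 0.0026], 0.49), ([0.3298, -0.2621, -0.0014], 0.47)]
box frame TCP mm [-186.5   -0.2   71.6] yawerr 0.0004 F [-1.3 -0.9 -1.4] Tq [ 0.09  0.29 -0.01] gap 39.7 t 10.95
```

Emit:
play_rows([
  [[0,0,0.001],0,0.03],
  [[0,0,0.002],0,0.03],
  [[0,0,0.003],0,0.03],
  [[0,0,0.004],0,0.03],
  [[0,0,0.005],0,0.03],
  [[0,0,0.006],0,0.03],
  [[0,0,0.007],0,0.03],
  [[0,0,0.008],0,0.03],
  [[0,0,0.009],0,0.03],
  [[0,0,0.0095],0,0.03],
])

```text
time_s: 12.2
tool_pos: [0.3981, 0.1991, 0.062]
tool_rot: [0.0, 0.999, -0.045, -0.0]
wrist_force: [-6.5, 0.6, 0.1]
finger_gap: 0.436
gripper_force: 8.0
```

```bash
python3 - <<'E'
from h import *
st()
for c in('side','top'):
    K=cam(c); spots(['panel_handle','panel_end0'],c)
st()
K=cam('wrist'); spots(['panel_handle','panel_end0'],'wrist'); cv2.imwrite('pics/w3.png',cv2.resize(K[0]['image'][:,:,::-1],(800,600),interpolation=2))
E
```

```text
box frame TCP mm [-187.2   -0.3   62. ] yawerr 0.0005 F [-6.5  0.6  0.1] Tq [0.19 1.18 0.07] gap 40.1 t 12.2
side panel_handle [([0.3992, 0.1997, 0.0814], 0.69), ([0.3083, -0.4091, 0.0271], 0.58), ([0.3721, -0.2265, 0.0237], 0.46)]
side panel_end0 [([0.324, 0.2081, 0.027], 0.97), ([0.3348, -0.3591, 0.0002], 0.78), ([0.2791, -0.4572, 0.0027], 0.72), ([0.4822, 0.1949, 0.0744], 0.67)]
top panel_handle [([0.3727, -0.2332, 0.022], 0.75), ([0.3947, 0.1999, 0.0824], 0.68)]
top panel_end0 [([0.4843, 0.1907, 0.0745], 0.84), ([0.3298, -0.2669, 0.0018], 0.79), ([0.3298, -0.3628, 0.0028], 0.79), ([0.2753, -0.4564, 0.001], 0.66)]
box frame TCP mm [-186.8   -0.3   62.1] yawerr 0.0003 F [-3.7  0.4 -0.7] Tq [0.11 0.83 0.03] gap 40.3 t 12.5
wrist panel_handle [([0.4005, 0.2014, 0.0774], 0.94)]
wrist panel_end0 [([0.4899, 0.1921, 0.0724], 0.78), ([0.3252, 0.2037, 0.0157], 0.68)]
```

View pics/w3.png

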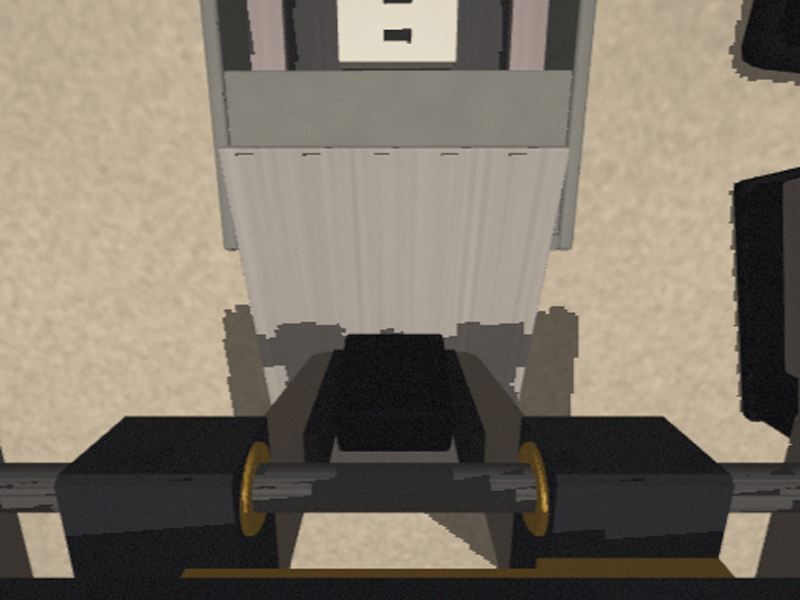

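The wrist picture shows the raised end's edge at y≈147 spanning x 220–569, over the deep lip top, and the tilt is about 17–18°. I'll add a touch more, tighten the grip and lift.

Emit:
play_rows([
  [[0,0,0.001],0,0.03],
  [[0,0,0.001],0,0.03],
])

```text
time_s: 12.9
tool_pos: [0.3987, 0.1991, 0.0612]
tool_rot: [0.0, 0.999, -0.045, 0.0]
wrist_force: [-3.1, 0.3, -0.7]
finger_gap: 0.436
gripper_force: 8.0
```

Emit:
play_rows([
  [[0,0,0],0,0.03],
  [[0,0,0],0,0.03],
  [[0,0,-0.005],0,0.03],
  [[0,0,-0.015],0,0.03],
  [[0,0,-0.03],0,0.03],
  [[0,0,-0.05],0,0.03],
  [[0,0,-0.068],0,0.03],
  [[0,0,-0.078],0,0.03],
  [[0,0,-0.08],0,0.03],
  [[0,0,-0.08],0,0.03],
], grip_force=35)

```text
time_s: 14.15
tool_pos: [0.3984, 0.1989, 0.141]
tool_rot: [0.0, 0.999, -0.045, -0.0]
wrist_force: [-0.4, -0.8, -4.4]
finger_gap: 0.431
gripper_force: 35.0
```

```bash
python3 - <<'E'
from h import *
st()
for c in('side','top','wrist'):
    K=cam(c); spots(['panel_handle','panel_end0'],c)
cv2.imwrite('pics/w4.png',cv2.resize(K[0]['image'][:,:,::-1],(800,600),interpolation=2))
for m in optics.regions_of('panel','wrist')[:1]:
    ys,xs=np.nonzero(m['mask']); y0=ys.min(); 
    for y in range(y0,y0+4): print(y,xs[ys==y].min(),xs[ys==y].max())
print(K[0]['cx'],K[0]['cy'],K[1])
gob(.003,0,.142); st()
E
```

```text
box frame TCP mm [-186.9   -0.4  141. ] yawerr 0.0002 F [-0.4 -0.8 -4.4] Tq [0.02 0.06 0.01] gap 39.6 t 14.15
side panel_handle [([0.4001, 0.1997, 0.1592], 0.69), ([0.3087, -0.4074, 0.0263], 0.69), ([0.3768, -0.23, 0.0235], 0.65)]
side panel_end0 [([0.4807, 0.1943, 0.1557], 0.92), ([0.3247, 0.2026, 0.1023], 0.75), ([0.4187, -0.1959, 0.0065], 0.72), ([0.275, -0.4593, 0.0022], 0.53)]
top panel_handle [([0.3753, -0.2313, 0.0202], 0.87), ([0.3013, -0.4068, 0.0272], 0.67)]
top panel_end0 [([0.486, 0.1927, 0.1563], 0.94), ([0.3318, -0.2685, 0.0011], 0.93), ([0.3322, -0.3647, 0.0028], 0.89), ([0.4221, -0.1966, 0.0015], 0.82)]
wrist panel_handle [([0.4022, 0.2005, 0.1574], 0.77)]
wrist panel_end0 [([0.4869, 0.1954, 0.1544], 0.93), ([0.3257, 0.2049, 0.0966], 0.56)]
93 140 363
94 139 364
95 138 365
96 138 365
251.87105728248793 196.44882734609405 293.3630793248956
move [0.1898, -0.0001, -0.001] roll 0.0004 yaw now -0.0902 pos [0.3985, 0.1991, 0.1411] t 14.65 j7 -2.4
box frame TCP mm [-186.8   -0.2  141.1] yawerr 0.0004 F [ 0.3  0.2 -4.5] Tq [0.03 0.04 0.  ] gap 39.6 t 14.65
```

Emit:
play_rows([
  [[0.015,0,0],0,0.03],
  [[0.04,0,0],0,0.03],
  [[0.07,0,0],0,0.03],
  [[0.105,0,0],0,0.03],
  [[0.14,0,0],0,0.03],
  [[0.167,0,0],0,0.03],
  [[0.184,0,0],0,0.03],
  [[0.192,0,0],0,0.03],
  [[0.192,0,0],0,0.03],
  [[0.192,0,0],0,0.03],
])

```text
time_s: 15.9
tool_pos: [0.5891, 0.182, 0.141]
tool_rot: [0.0, 0.999, -0.045, -0.0]
wrist_force: [-0.1, 0.4, -4.4]
finger_gap: 0.43
gripper_force: 35.0
```

```bash
python3 - <<'E'
from h import *
st()
for c in('side','top'):
    K=cam(c); spots(['panel_end0','panel_handle'],c)
cv2.imwrite('pics/t5.png',K[0]['image'][:,:,::-1])
K=cam('wrist'); cv2.imwrite('pics/w5.png',cv2.resize(K[0]['image'][:,:,::-1],(800,600),interpolation=2))
spots(['panel_end0','panel_handle'],'wrist')
E
```

```text
box frame TCP mm [  4.5   0.  141. ] yawerr 0.001 F [-0.1  0.4 -4.4] Tq [ 0.02 -0.01 -0.01] gap 39.5 t 15.9
side panel_end0 [([0.4153, -0.1996, 0.0041], 0.87), ([0.3298, -0.263, -0.0011], 0.74), ([0.3365, -0.3568, 0.0035], 0.72), ([0.6731, 0.1756, 0.1534], 0.71)]
side panel_handle [([0.3733, -0.2299, 0.0225], 0.9), ([0.5877, 0.1858, 0.158], 0.85), ([0.3082, -0.4079, 0.0255], 0.72)]
top panel_end0 [([0.3276, -0.2648, 0.0028], 0.86), ([0.6775, 0.1736, 0.1567], 0.72), ([0.4216, -0.1968, 0.0019], 0.66), ([0.332, -0.3623, -0.0015], 0.65)]
top panel_handle [([0.3054, -0.4083, 0.0239], 0.82), ([0.3758, -0.2313, 0.0236], 0.67)]
wrist panel_end0 [([0.6783, 0.1748, 0.1543], 0.9), ([0.5173, 0.1889, 0.0971], 0.77)]
wrist panel_handle [([0.5932, 0.1853, 0.1583], 0.76), ([0.5166, 0.1885, 0.0987], 0.44)]
```

View pics/w5.png

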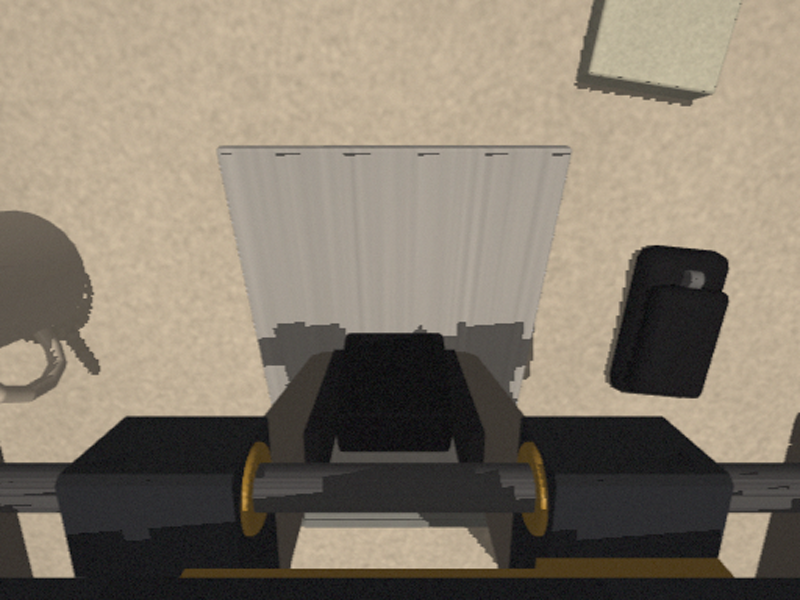

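The picture shows the panel tilted over the box, raised edge at y≈147 and low end at y≈520, with the box hidden beneath it. The model puts the low end about 8 mm inside the deep lip's edge, so I'll lower it gently.

Emit:
play_rows([
  [[0,0,0.01],0,0.03],
  [[0,0,0.022],0,0.03],
  [[0,0,0.034],0,0.03],
  [[0,0,0.044],0,0.03],
  [[0,0,0.052],0,0.03],
  [[0,0,0.058],0,0.03],
  [[0,0,0.062],0,0.03],
  [[0,0,0.065],0,0.03],
  [[0,0,0.068],0,0.03],
  [[0,0,0.068],0,0.03],
])

```text
time_s: 17.6
tool_pos: [0.5897, 0.1817, 0.0731]
tool_rot: [0.0, 0.999, -0.045, -0.0]
wrist_force: [0.1, 0.1, -3.9]
finger_gap: 0.432
gripper_force: 35.0
```

```bash
python3 - <<'E'
from h import *
st()
E
```

```text
box frame TCP mm [ 5.2 -0.2 73.1] yawerr 0.0003 F [ 0.1  0.1 -3.9] Tq [-0.01  0.06 -0.03] gap 39.7 t 17.6
```

Emit:
play_rows([
  [[0,0,0.001],0,0.03],
  [[0,0,0.002],0,0.03],
  [[0,0,0.003],0,0.03],
  [[0,0,0.004],0,0.03],
  [[0,0,0.005],0,0.03],
  [[0,0,0.005],0,0.03],
])

```text
time_s: 18.35
tool_pos: [0.59, 0.1818, 0.0686]
tool_rot: [0.0, 0.999, -0.045, 0.0]
wrist_force: [-0.1, -1.0, 0.1]
finger_gap: 0.431
gripper_force: 35.0
```

```bash
python3 - <<'E'
from h import *
st()
for c in('side','top','wrist'):
    K=cam(c); spots(['panel_end0'],c)
st()
E
```

```text
box frame TCP mm [ 5.4 -0.1 68.6] yawerr 0.0003 F [-0.1 -1.   0.1] Tq [-0.1   0.36  0.08] gap 39.7 t 18.35
side panel_end0 [([0.4193, -0.195, 0.0073], 0.93), ([0.3297, -0.2629, -0.0015], 0.89), ([0.5163, 0.1891, 0.0282], 0.8), ([0.6748, 0.1748, 0.0816], 0.75)]
top panel_end0 [([0.3313, -0.2639, 0.0002], 0.94), ([0.3324, -0.3635, 0.0029], 0.87), ([0.6757, 0.1755, 0.0826], 0.77), ([0.4192, -0.1996, 0.0023], 0.73)]
wrist panel_end0 [([0.5156, 0.1868, 0.0239], 0.82), ([0.6807, 0.1768, 0.0813], 0.64)]
box frame TCP mm [ 5.5 -0.1 68.5] yawerr 0.0002 F [ 0.2 -0.4  1.2] Tq [-0.05  0.39  0.03] gap 39.5 t 18.65
```

The low end touches the ledge at TCP z = 68.6 mm, which implies a tilt of about 19.5°. I'll lift 1.5 mm and pass it under the deep lip.

Emit:
play_rows([
  [[0,0,-0.0015],0,0.03],
  [[-0.004,0,-0.0015],0,0.03],
  [[-0.009,0,-0.0015],0,0.03],
  [[-0.014,0,-0.0015],0,0.03],
  [[-0.019,0,-0.0015],0,0.03],
  [[-0.024,0,-0.0015],0,0.03],
  [[-0.028,0,-0.0015],0,0.03],
  [[-0.032,0,-0.0015],0,0.03],
  [[-0.035,0,-0.0015],0,0.03],
  [[-0.035,0,-0.0015],0,0.03],
])

```text
time_s: 19.9
tool_pos: [0.5547, 0.185, 0.0697]
tool_rot: [0.0, 0.999, -0.045, -0.0]
wrist_force: [0.5, -1.0, -4.2]
finger_gap: 0.429
gripper_force: 35.0
```

```bash
python3 - <<'E'
from h import *
st()
E
```

```text
box frame TCP mm [-30.   -0.1  69.7] yawerr 0.0006 F [ 0.5 -1.  -4.2] Tq [ 0.03 -0.01 -0.07] gap 39.5 t 19.9
```

Emit:
play_rows([
  [[-0.001,0,0],0,0.03],
  [[-0.002,0,0],0,0.03],
  [[-0.003,0,0],0,0.03],
  [[-0.004,0,0],0,0.03],
  [[-0.005,0,0],0,0.03],
  [[-0.005,0,0],0,0.03],
])

```text
time_s: 20.65
tool_pos: [0.5505, 0.1854, 0.0699]
tool_rot: [-0.0, 0.999, -0.045, 0.001]
wrist_force: [1.4, -0.6, -5.2]
finger_gap: 0.431
gripper_force: 35.0
```

Emit:
play_rows([
  [[-0.001,0,0],0,0.03],
  [[-0.0015,0,0],0,0.03],
  [[-0.0015,0,0],0,0.03],
])

```text
time_s: 21.02
tool_pos: [0.5502, 0.1854, 0.0702]
tool_rot: [-0.0, 0.999, -0.045, 0.002]
wrist_force: [6.1, -0.1, -4.5]
finger_gap: 0.429
gripper_force: 35.0
```

```bash
python3 - <<'E'
from h import *
st()
E
```

```text
box frame TCP mm [-34.5  -0.1  70.2] yawerr 0.0 F [ 6.1 -0.1 -4.5] Tq [-0.23 -1.5   0.09] gap 39.5 t 21.02
```

Contact at TCP −34.4 mm agrees with the hidden stop (re-estimated panel offset −3 mm and tilt 19°). I'll ease the push, loosen the grip and lower the short end along the arc.

Emit:
play_rows([
  [[0.0017,0,0],0,0.03],
  [[0.0017,0,0.001],0,0.03],
  [[0.0017,0,0.001],0,0.03],
  [[0.0027,0,0.0022],0,0.03],
  [[0.0037,0,0.0036],0,0.03],
  [[0.0048,0,0.005],0,0.03],
  [[0.0048,0,0.005],0,0.03],
], grip_force=9)

```text
time_s: 21.9
tool_pos: [0.5535, 0.1852, 0.0646]
tool_rot: [-0.0, 0.999, -0.045, 0.0]
wrist_force: [4.0, 0.6, -0.9]
finger_gap: 0.432
gripper_force: 9.0
```

```bash
python3 - <<'E'
from h import *
st()
for c in('side','top','wrist'):
    K=cam(c); spots(['panel_end0','panel_handle'],c)
st()
E
```

```text
box frame TCP mm [-31.3  -0.   64.6] yawerr 0.0003 F [ 4.   0.6 -0.9] Tq [-0.05 -0.83 -0.01] gap 39.7 t 21.9
side panel_end0 [([0.6388, 0.177, 0.0727], 0.94), ([0.4791, 0.194, 0.03], 0.93), ([0.3278, -0.2661, -0.0012], 0.65), ([0.3393, -0.3568, -0.0006], 0.54)]
side panel_handle [([0.5512, 0.1885, 0.079], 0.92), ([0.3729, -0.2295, 0.0244], 0.73), ([0.3087, -0.4081, 0.0276], 0.57)]
top panel_end0 [([0.2763, -0.4555, 0.0007], 0.92), ([0.4185, -0.2001, 0.0017], 0.72), ([0.3312, -0.3647, 0.0013], 0.68), ([0.3309, -0.2653, 0.0008], 0.66)]
top panel_handle [([0.3736, -0.2331, 0.0214], 0.81), ([0.3043, -0.4068, 0.0242], 0.68)]
wrist panel_end0 [([0.6452, 0.1821, 0.0716], 0.95)]
wrist panel_handle [([0.3952, -0.0004, 0.0002], 0.58), ([0.5554, 0.1895, 0.0804], 0.56)]
box frame TCP mm [-31.4  -0.   64.7] yawerr 0.0004 F [ 4.2 -0.1 -1.7] Tq [ 0.05 -1.1   0.02] gap 40.1 t 22.35
```

Emit:
play_rows([
  [[0.001,0,0.001],0,0.03],
  [[0.002,0,0.002],0,0.03],
  [[0.0027,0,0.003],0,0.03],
  [[0.0032,0,0.0039],0,0.03],
  [[0.0032,0,0.0039],0,0.03],
])

```text
time_s: 22.98
tool_pos: [0.556, 0.1849, 0.0605]
tool_rot: [0.0, 0.999, -0.045, -0.0]
wrist_force: [2.2, 0.7, -2.4]
finger_gap: 0.429
gripper_force: 9.0
```

```bash
python3 - <<'E'
from h import *
st()
K=cam('wrist'); spots(['panel_end0','panel_handle'],'wrist')
cv2.imwrite('pics/w6.png',cv2.convertScaleAbs(cv2.resize(K[0]['image'][:240,90:410,::-1],(800,600),interpolation=2),alpha=1.5))
E
```

```text
box frame TCP mm [-28.7  -0.1  60.5] yawerr 0.0004 F [ 2.2  0.7 -2.4] Tq [ 0.13 -0.35  0.  ] gap 39.5 t 22.98
wrist panel_end0 [([0.6463, 0.176, 0.0619], 0.64)]
wrist panel_handle [([0.5608, 0.1881, 0.0793], 0.55)]
```

View pics/w6.png

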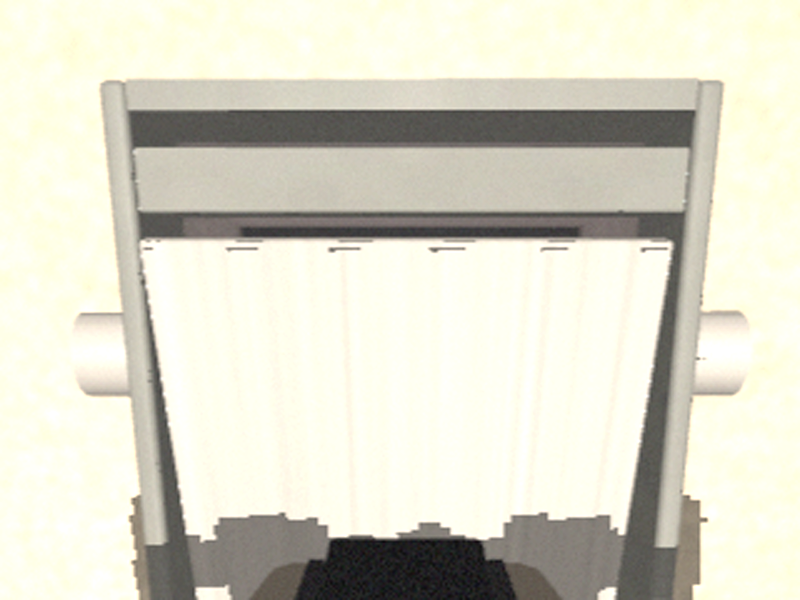

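The picture shows the panel's edge at y≈238 clear of the short lip's edge at y≈211, a gap of about 5 mm. The panel sits about 1 mm left of centre (left gap 6 px, right gap 15 px). I'll shift 1 mm right and keep lowering.

Emit:
play_rows([
  [[0.0005,0.0005,0.001],0,0.03],
  [[0.001,0.001,0.002],0,0.03],
  [[0.0018,0.001,0.003],0,0.03],
  [[0.0025,0.001,0.004],0,0.03],
  [[0.003,0.001,0.005],0,0.03],
  [[0.0036,0.001,0.006],0,0.03],
  [[0.0042,0.001,0.007],0,0.03],
  [[0.0048,0.001,0.0082],0,0.03],
  [[0.0048,0.001,0.0082],0,0.03],
])

```text
time_s: 24.25
tool_pos: [0.561, 0.1832, 0.0524]
tool_rot: [0.0, 0.999, -0.045, -0.0]
wrist_force: [-0.4, 0.4, -3.6]
finger_gap: 0.433
gripper_force: 9.0
```

```bash
python3 - <<'E'
from h import *
st()
K=cam('wrist'); spots(['panel_end0','panel_handle'],'wrist')
K=cam('side'); spots(['panel_end0','panel_handle'],'side'); st()
E
```

```text
box frame TCP mm [-23.5  -1.3  52.4] yawerr 0.0004 F [-0.4  0.4 -3.6] Tq [ 0.18  0.08 -0.09] gap 39.8 t 24.25
wrist panel_end0 [([0.6487, 0.1784, 0.0447], 0.64)]
wrist panel_handle [([0.5649, 0.1867, 0.0697], 0.78)]
side panel_end0 [([0.6439, 0.1781, 0.0438], 0.89), ([0.3317, -0.2628, 0.0005], 0.88), ([0.279, -0.4572, 0.0006], 0.83), ([0.4785, 0.1919, 0.0264], 0.73)]
side panel_handle [([0.5629, 0.1868, 0.068], 0.83), ([0.3096, -0.4093, 0.0249], 0.72), ([0.5604, 0.1816, 0.0325], 0.7), ([0.3756, -0.2313, 0.0211], 0.54)]
box frame TCP mm [-23.6  -1.4  52.4] yawerr 0.0004 F [ 0.5 -1.1 -4.4] Tq [ 0.01  0.02 -0.03] gap 39.9 t 24.55
```

Emit:
play_rows([
  [[0.0005,0,0.0012],0,0.03],
  [[0.001,0,0.0024],0,0.03],
  [[0.0015,0,0.0036],0,0.03],
  [[0.002,0,0.0048],0,0.03],
  [[0.0026,0,0.006],0,0.03],
  [[0.0031,0,0.0072],0,0.03],
  [[0.0037,0,0.0084],0,0.03],
  [[0.0037,0,0.0084],0,0.03],
])

```text
time_s: 25.55
tool_pos: [0.5649, 0.1831, 0.0441]
tool_rot: [-0.0, 0.999, -0.045, -0.0]
wrist_force: [1.1, -1.1, -2.9]
finger_gap: 0.434
gripper_force: 9.0
```

```bash
python3 - <<'E'
from h import *
st()
K=cam('wrist'); spots(['panel_end0','panel_handle'],'wrist')
K=cam('side'); spots(['panel_end0','panel_handle'],'side'); st()
E
```

```text
box frame TCP mm [-19.7  -1.1  44.1] yawerr 0.0003 F [ 1.1 -1.1 -2.9] Tq [-0.02 -0.03  0.03] gap 39.9 t 25.55
wrist panel_end0 [([0.5609, 0.1816, 0.0245], 0.64), ([0.6487, 0.1773, 0.0275], 0.59)]
wrist panel_handle [([0.5695, 0.1849, 0.0609], 0.83), ([0.652, 0.1783, 0.0276], 0.45)]
side panel_end0 [([0.4797, 0.1921, 0.0265], 0.94), ([0.3276, -0.2635, -0.0002], 0.83), ([0.644, 0.1784, 0.0267], 0.76), ([0.2748, -0.458, 0.0013], 0.62)]
side panel_handle [([0.5647, 0.1848, 0.0587], 0.88), ([0.375, -0.2299, 0.0229], 0.79)]
box frame TCP mm [-20.1  -1.   44.1] yawerr 0.0004 F [ 1.1 -0.5 -2.7] Tq [-0.02 -0.07 -0.01] gap 39.9 t 25.85
```

Emit:
play_rows([
  [[0,0,0.0005],0,0.03],
  [[0,0,0.001],0,0.03],
  [[0,0,0.001],0,0.03],
])

```text
time_s: 26.22
tool_pos: [0.5649, 0.1832, 0.0432]
tool_rot: [-0.0, 0.999, -0.045, 0.0]
wrist_force: [0.5, 0.5, -3.4]
finger_gap: 0.435
gripper_force: 9.0
```

```bash
python3 - <<'E'
from h import *
st()
E
```

```text
box frame TCP mm [-19.7  -1.   43.2] yawerr 0.0004 F [ 0.5  0.5 -3.4] Tq [0.07 0.03 0.04] gap 40.0 t 26.23
```

Emit:
play_rows([
  [[0,0,0.0005],0,0.03],
  [[0,0,0.001],0,0.03],
  [[0,0,0.001],0,0.03],
])

```text
time_s: 26.6
tool_pos: [0.5649, 0.1832, 0.0431]
tool_rot: [0.0, 0.999, -0.045, 0.0]
wrist_force: [-2.5, -1.1, 5.6]
finger_gap: 0.433
gripper_force: 9.0
```

```bash
python3 - <<'E'
from h import *
st()
K=cam('wrist'); spots(['panel_end0','panel_handle'],'wrist')
cv2.imwrite('pics/w7.png',cv2.convertScaleAbs(cv2.resize(K[0]['image'][:240,90:410,::-1],(800,600),interpolation=2),alpha=1.5))
E
```

```text
box frame TCP mm [-19.6  -1.   43.1] yawerr 0.0004 F [-2.5 -1.1  5.6] Tq [-0.17  0.56  0.02] gap 39.8 t 26.6
wrist panel_end0 [([0.6487, 0.1766, 0.027], 0.65)]
wrist panel_handle [([0.5685, 0.1845, 0.0607], 0.62)]
```

Seated flat. I'll unload it and slide toward the short end.

Emit:
play_rows([
  [[0,0,-0.0008],0,0.03],
  [[0.001,0,-0.0008],0,0.03],
  [[0.003,0,-0.0008],0,0.03],
  [[0.005,0,-0.0008],0,0.03],
  [[0.005,0,-0.0008],0,0.03],
])

```text
time_s: 27.38
tool_pos: [0.5679, 0.1832, 0.0431]
tool_rot: [0.0, 0.999, -0.045, -0.002]
wrist_force: [-7.1, 0.3, 7.8]
finger_gap: 0.43
gripper_force: 9.0
```

```bash
python3 - <<'E'
from h import *
st()
K=cam('wrist'); spots(['panel_end0','panel_handle'],'wrist')
cv2.imwrite('pics/w7.png',cv2.convertScaleAbs(cv2.resize(K[0]['image'][:240,90:410,::-1],(800,600),interpolation=2),alpha=1.5))
E
```

```text
box frame TCP mm [-16.8  -0.7  43.1] yawerr 0.0012 F [-7.1  0.3  7.8] Tq [-0.02  1.49 -0.01] gap 39.5 t 27.38
wrist panel_end0 [([0.6522, 0.1786, 0.0244], 0.75)]
wrist panel_handle [([0.5725, 0.1865, 0.0573], 0.6)]
```

View pics/w7.png

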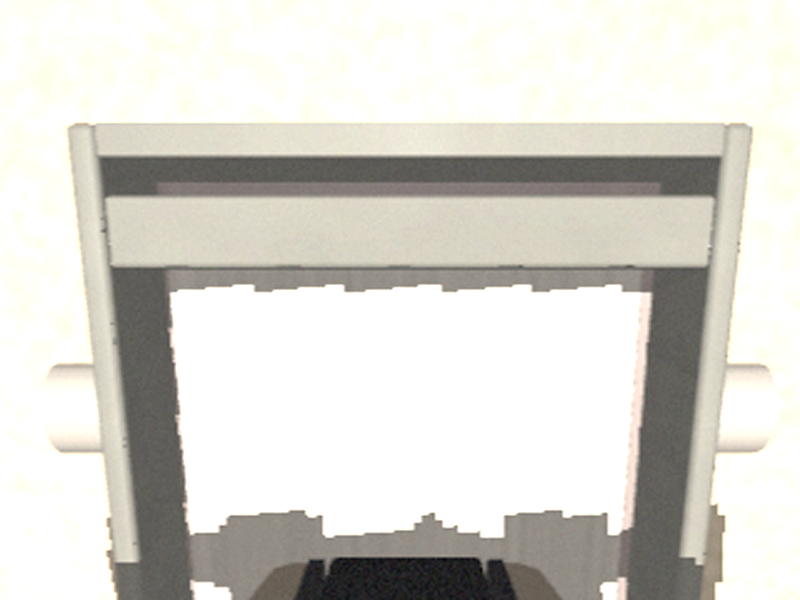

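Emit:
play_rows([
  [[-0.001,0.0005,-0.0012],0,0.03],
  [[-0.001,0.0005,-0.0012],0,0.03],
])

```text
time_s: 27.78
tool_pos: [0.5687, 0.1818, 0.0436]
tool_rot: [0.0, 0.999, -0.045, -0.0]
wrist_force: [-0.0, 0.4, -4.7]
finger_gap: 0.436
gripper_force: 9.0
```

```bash
python3 - <<'E'
from h import *
st()
E
```

```text
box frame TCP mm [-15.7  -2.1  43.6] yawerr 0.0001 F [-0.   0.4 -4.7] Tq [ 0.01 -0.03  0.03] gap 40.1 t 27.77
```

Emit:
play_rows([
  [[0.002,-0.0005,0],0,0.03],
  [[0.004,-0.0007,0],0,0.03],
  [[0.006,-0.0007,0],0,0.03],
  [[0.008,-0.0007,0],0,0.03],
  [[0.01,-0.0007,0],0,0.03],
  [[0.012,-0.0007,0],0,0.03],
  [[0.0135,-0.0007,0],0,0.03],
  [[0.0135,-0.0007,0],0,0.03],
])

```text
time_s: 28.78
tool_pos: [0.5823, 0.1817, 0.0442]
tool_rot: [0.0, 0.999, -0.045, 0.0]
wrist_force: [0.0, -0.4, -5.4]
finger_gap: 0.433
gripper_force: 9.0
```

```bash
python3 - <<'E'
from h import *
st()
for c in('side','top','wrist'):
    K=cam(c); spots(['panel_end0','panel_handle'],c)
st()
E
```

```text
box frame TCP mm [-2.2 -0.9 44.2] yawerr 0.0002 F [ 0.  -0.4 -5.4] Tq [ 0.01 -0.02  0.01] gap 39.8 t 28.77
side panel_end0 [([0.4937, 0.1899, 0.0299], 0.9), ([0.4166, -0.1951, 0.0055], 0.87), ([0.6639, 0.1752, 0.0281], 0.86), ([0.2759, -0.4607, 0.0017], 0.72)]
side panel_handle [([0.5828, 0.185, 0.0623], 0.85), ([0.3139, -0.4081, 0.025], 0.68), ([0.3746, -0.2319, 0.0228], 0.62)]
top panel_end0 [([0.2758, -0.458, -0.0005], 0.81), ([0.4199, -0.1977, 0.0023], 0.63), ([0.3293, -0.3651, 0.0021], 0.59), ([0.3299, -0.2661, 0.0014], 0.58)]
top panel_handle [([0.3032, -0.4089, 0.0251], 0.93), ([0.377, -0.2319, 0.0244], 0.75), ([0.6678, 0.1762, 0.0241], 0.46), ([0.4568, -0.4293, 0.0008], 0.42)]
wrist panel_end0 [([0.6667, 0.1779, 0.0256], 0.73), ([0.4941, 0.1911, 0.0247], 0.6)]
wrist panel_handle [([0.5903, 0.1839, 0.0591], 0.77)]
box frame TCP mm [-2.3 -0.9 44.2] yawerr 0.0004 F [ 0.3 -0.3 -5.2] Tq [-0.01 -0.01  0.03] gap 39.9 t 29.23
```

Emit:
play_rows([
  [[0.001,0,0.0007],0,0.03],
  [[0.002,0,0.0007],0,0.03],
  [[0.003,0,0.0007],0,0.03],
  [[0.004,0,0.0007],0,0.03],
  [[0.004,0,0.0007],0,0.03],
])

```text
time_s: 29.85
tool_pos: [0.5864, 0.1814, 0.0435]
tool_rot: [-0.0, 0.999, -0.045, 0.0]
wrist_force: [-0.6, 0.6, -3.8]
finger_gap: 0.435
gripper_force: 9.0
```

Emit:
play_rows([
  [[0.001,0,0],0,0.03],
  [[0.001,0,0],0,0.03],
])

```text
time_s: 30.1
tool_pos: [0.5868, 0.1813, 0.0434]
tool_rot: [0.0, 0.999, -0.045, -0.0]
wrist_force: [-1.4, -0.7, -3.1]
finger_gap: 0.433
gripper_force: 9.0
```

```bash
python3 - <<'E'
from h import *
st()
E
```

```text
box frame TCP mm [ 2.3 -0.9 43.4] yawerr 0.0005 F [-1.4 -0.7 -3.1] Tq [0.01 0.37 0.03] gap 39.7 t 30.1
```

Emit:
play_rows([
  [[0.0007,0,0],0,0.03],
  [[0.0014,0,0],0,0.03],
  [[0.0014,0,0],0,0.03],
])

```text
time_s: 30.48
tool_pos: [0.5869, 0.1813, 0.0433]
tool_rot: [0.0, 0.999, -0.045, -0.002]
wrist_force: [-6.1, -0.6, -0.4]
finger_gap: 0.436
gripper_force: 9.0
```

```bash
python3 - <<'E'
from h import *
st()
for c in('side','wrist'):
    K=cam(c); spots(['panel_end0','panel_handle'],c)
E
```

```text
box frame TCP mm [ 2.3 -0.9 43.3] yawerr 0.0008 F [-6.1 -0.6 -0.4] Tq [ 0.11  1.32 -0.05] gap 40.1 t 30.48
side panel_end0 [([0.666, 0.1744, 0.0311], 0.95), ([0.4174, -0.1979, 0.004], 0.86), ([0.331, -0.2642, -0.0032], 0.83), ([0.5022, 0.1923, 0.031], 0.69)]
side panel_handle [([0.3745, -0.2305, 0.0229], 0.83), ([0.3098, -0.411, 0.0276], 0.68), ([0.5893, 0.1832, 0.0606], 0.61)]
wrist panel_end0 [([0.6735, 0.1772, 0.0271], 0.86), ([0.4962, 0.1883, 0.0242], 0.65)]
wrist panel_handle [([0.591, 0.183, 0.0571], 0.72)]
```

The panel is against the end wall. I'll ease off, seat it and release.

Emit:
play_rows([
  [[-0.0012,0,0],0,0.03],
  [[-0.0012,0,0.0006],0,0.03],
  [[-0.0012,0,0.0006],0,0.03],
  [[-0.0012,0,0.0006],0,0.044],
  [[-0.0012,0,0.0006],0,0.05],
  [[-0.0012,0,0.0006],0,0.056],
  [[-0.0012,0,0.0006],0,0.056],
  [[-0.0012,0,0.0006],0,0.056],
])

```text
time_s: 31.78
tool_pos: [0.5876, 0.1812, 0.0429]
tool_rot: [-0.0, 0.999, -0.045, 0.0]
wrist_force: [0.7, -0.5, -0.4]
finger_gap: 0.612
gripper_force: 0.0
```

```bash
python3 - <<'E'
from h import *
st()
E
```

```text
box frame TCP mm [ 3.1 -0.9 42.9] yawerr 0.0003 F [ 0.7 -0.5 -0.4] Tq [ 0.01 -0.05 -0.03] gap 56.2 t 31.77
```

Released, with no force left on the tool. I'll rise and check.

Emit:
play_rows([
  [[0,0,-0.01],0,0.056],
  [[0,0,-0.03],0,0.056],
  [[0,0,-0.06],0,0.056],
  [[0,0,-0.1],0,0.056],
  [[-0.03,0,-0.15],0,0.056],
  [[-0.06,0,-0.2],0,0.056],
  [[-0.08,0,-0.23],0,0.056],
  [[-0.08,0,-0.24],0,0.056],
  [[-0.08,0,-0.24],0,0.056],
])

```text
time_s: 32.9
tool_pos: [0.5086, 0.1881, 0.2837]
tool_rot: [-0.0, 0.999, -0.046, 0.001]
wrist_force: [0.4, -0.3, -0.1]
finger_gap: 0.611
gripper_force: 0.0
```

```bash
python3 - <<'E'
from h import *
st()
K=cam('wrist'); spots(['panel','panel_end0','panel_handle','box'],'wrist')
cv2.imwrite('pics/w8.png',cv2.resize(K[0]['image'][:,:,::-1],(800,600),interpolation=2))
cam('side'); spots(['panel','panel_end0','panel_handle'],'side')
E
```

```text
box frame TCP mm [-76.2  -1.2 283.7] yawerr -0.0005 F [ 0.4 -0.3 -0.1] Tq [-0.    0.07  0.04] gap 56.1 t 32.9
wrist panel [([0.5816, 0.1771, 0.019], 0.63)]
wrist panel_end0 [([0.499, 0.1886, 0.026], 0.89), ([0.422, -0.1942, 0.001], 0.68), ([0.6715, 0.1759, 0.0271], 0.56)]
wrist panel_handle []
wrist box []
side panel [([0.5828, 0.1816, 0.0231], 0.57), ([0.375, -0.2315, -0.0015], 0.55), ([0.3082, -0.4131, 0.0019], 0.55)]
side panel_end0 [([0.5001, 0.1923, 0.0278], 0.91), ([0.6664, 0.1718, 0.0273], 0.9), ([0.4187, -0.1971, 0.0048], 0.7), ([0.3368, -0.3577, 0.0003], 0.58)]
side panel_handle [([0.3746, -0.2318, 0.0253], 0.77), ([0.3101, -0.4101, 0.0274], 0.66), ([0.6145, -0.4372, 0.0019], 0.51), ([0.3961, -0.0003, -0.0031], 0.29)]
```

View pics/w8.png

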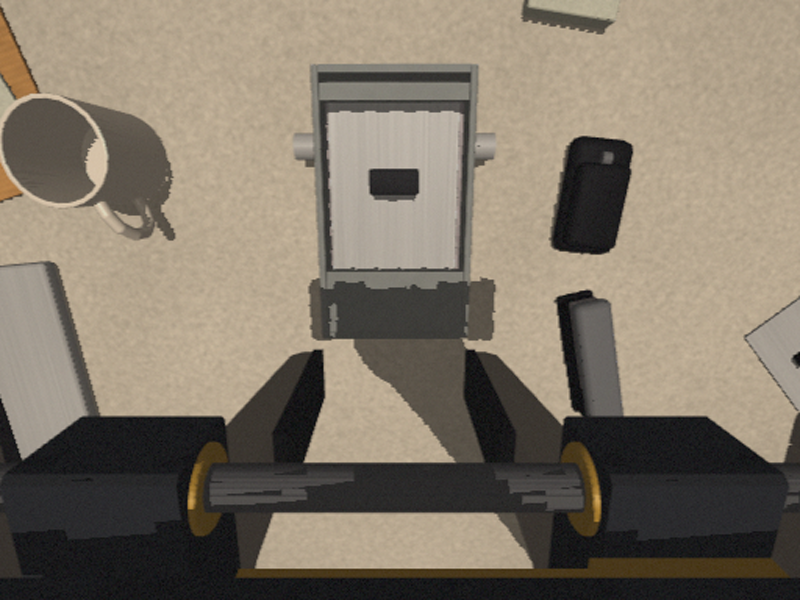

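```bash
python3 - <<'E'
from h import *
K=cam('wrist'); g=cv2.cvtColor(K[0]['image'],cv2.COLOR_RGB2GRAY)
col=g[30:180,245:260].mean(1); print(np.round(col).astype(int).tolist())
def bx(v,z,u=252): X=ray([[u,v]],K,z)[0,:2]-B; return round(1000*X@ex,1)
print('handle far top', [bx(v,.075) for v in (107,108,109)], 'handle near base',[bx(v,.03) for v in (124,125,126)],'near top',[bx(v,.075) for v in (120,121,122)])
print('lip edges: deep',[bx(v,.06) for v in (172,173)],'short',[bx(v,.06) for v in (64,65)])
E
```

```text
[168, 168, 169, 169, 168, 168, 169, 170, 168, 130, 130, 130, 131, 129, 90, 52, 51, 51, 52, 53, 78, 129, 129, 129, 129, 128, 128, 128, 128, 128, 129, 131, 75, 54, 84, 84, 84, 84, 87, 122, 171, 180, 180, 180, 179, 180, 180, 180, 179, 179, 179, 179, 179, 179, 179, 179, 179, 179, 178, 179, 178, 178, 178, 178, 177, 177, 178, 177, 177, 177, 177, 177, 176, 176, 176, 174, 134, 30, 46, 46, 46, 45, 45, 44, 44, 44, 42, 41, 42, 42, 40, 40, 29, 52, 81, 82, 94, 157, 173, 172, 173, 172, 172, 172, 172, 171, 172, 171, 172, 171, 171, 171, 171, 171, 170, 170, 170, 171, 171, 171, 170, 170, 170, 170, 170, 170, 169, 170, 169, 170, 170, 169, 169, 169, 169, 168, 168, 168, 169, 167, 149, 74, 66, 124, 124, 124, 123, 124, 123, 123]
handle far top [np.float64(8.8), np.float64(7.6), np.float64(6.4)] handle near base [np.float64(-12.6), np.float64(-14.0), np.float64(-15.3)] near top [np.float64(-6.7), np.float64(-8.0), np.float64(-9.2)]
lip edges: deep [np.float64(-75.3), np.float64(-76.6)] short [np.float64(60.2), np.float64(59.1)]
```

The handle's centre measures at box x ≈ 0 mm, the ends lie flat at z ≈ 27 mm under both lips, and nothing touches the panel. I'll hand it in.

```bash
python3 -c "
from station import ticket; print(ticket.sign_off())"
```

```text
the job is handed in; nothing more can be done
None
```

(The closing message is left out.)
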